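# Brush out the valve sleeve and lay the pressing blocks marked face up

### The job

Get the press job ready: take the bore brush from its stand, push it down to the bottom of the bronze sleeve's bore three times, drawing it up between strokes until at least half of the bristle head shows above the mouth, and stand the brush back in its stand, bristles down. Lay every yellow pressing block flat on the floor of the green tray with its black-and-white mark facing up, turning over those that arrive upside down; blocks and brushing may come in either order. Leave the two steel spools and the black lap plug alone.

Things in the scene. Friction and masses are not known exactly. Their poses are not given: they have to be found in the camera images.
- tray: green steel tray fixed to the bench, 130 x 360 x 10 mm outside; a flat floor 4 mm thick inside a low rim 5 mm wide whose top is 10 mm above the bench (inside 120 x 350 mm). Origin: centre of its underside; x along its short side, y along its long side, z up. It starts empty and has room for three blocks, end to end along y, with space for fingers
- sleeve: bronze (brass-coloured) valve sleeve standing upright on a dark round flange bolted to the bench. Origin: centre of the flange's underside; z up along the bore. Flange 110 mm across, 10 mm thick; sleeve 80 mm outside, bore 54 mm across and open at the top, the mouth 120 mm above the bench, the bore's floor (the flange) 10 mm above the bench
- stand: grey brush stand fixed to the bench: a round foot 96 mm across and 8 mm thick with an upright tube, 50 mm outside, 42 mm inside, flaring to 62 mm outside (54 mm inside) at its open top, 88 mm above the bench. Origin: centre of the foot's underside, z up. The brush starts in it, bristles down, standing on the foot
- brush_tip (a point): centre of the flat lower end of the bristle head of the loose bore brush, 120 g or so; z points from here along the brush to its handle. Brush 192 mm long: heavy stiff white bristle head (centre of mass about 45 mm from the tip) 32 mm across from 0 to 60 mm, steel shank 10 mm across to 130 mm, then a plain round blue handle 22 mm across to 192 mm
- brush_grip (a point): point on the brush's axis, 160 mm from brush_tip half-way along the blue handle, 32 mm below its top: where to grip it; z points to the handle's top
- block1_mid (a point): centre of a loose yellow nylon pressing block, 50 (x) x 72 (y) x 40 (z) mm, about 170 g. z points out of the marked pressing face, which bears a black disc 38 mm across with a white centre; the opposite face is plain yellow. z up: right way up; z down: upside down. Two or three of the four blocks are there
- block2_mid (a point): centre of a loose yellow nylon pressing block, 50 (x) x 72 (y) x 40 (z) mm, about 170 g. z points out of the marked pressing face, which bears a black disc 38 mm across with a white centre; the opposite face is plain yellow. z up: right way up; z down: upside down. Two or three of the four blocks are there
- block3_mid (a point): centre of a loose yellow nylon pressing block, 50 (x) x 72 (y) x 40 (z) mm, about 170 g. z points out of the marked pressing face, which bears a black disc 38 mm across with a white centre; the opposite face is plain yellow. z up: right way up; z down: upside down. Two or three of the four blocks are there
- block4_mid (a point): centre of a loose yellow nylon pressing block, 50 (x) x 72 (y) x 40 (z) mm, about 170 g. z points out of the marked pressing face, which bears a black disc 38 mm across with a white centre; the opposite face is plain yellow. z up: right way up; z down: upside down. Two or three of the four blocks are there
- spool1: hardened steel spool 125 mm long (along y) on two wooden rests, 45 mm wide and 40 mm high in all; bystander, origin at its underside
- spool2: the other hardened steel spool on its rests; bystander, origin at its underside
- lap_plug: black cast-iron lap plug, 60 mm across, 100 mm high, standing upright; bystander, origin at its underside
Things that resemble listed ones, but are neither listed nor needed, are in the scene too. There is more than one size of the sleeve; the job needs the largest. Leave any red look-alike of the part that bears brush_tip alone.

How it is judged:
By the outcome, as a careful person would: the job done as asked, in the order asked, and still so for the second after the job is handed in, with the robot touching nothing.
Of block1, block2, block3, block4 only 2 to 3 are there at a start; the rules pass over those that are not, and their reading is None.
At some moment in a run one of block1, block2, block3, block4 may be knocked a few centimetres aside while the robot is not near it.
Once in a run the grip may slacken for a moment while it holds something.
It also fails if it takes over 210 s, if anything falls off the work surface, if the arm or the gripper's body presses on something with over 40 N, if the wrist force passes 120 N, or if a joint passes its speed limit or range.

### The arm

A 6-joint arm with a two-finger parallel gripper is mounted at the origin on the work surface. World frame = base frame: x ahead of the robot, y to its left, z up, the work surface at z = 0. Lengths are in mm, angles in rad, forces in N, time in s.
With the tool pointing down it reaches from about 275 to 1000 mm from the base axis. Payload 8.4 kg.
Tool frame: the origin (TCP) lies at the very end of the fingers, on their centre line; the grasp point (between the pads) lies 19 mm behind it; z points along the fingers, y is the line along which they close (so a half turn about z gives the same grasp; the last joint's range is limited). The gripper opens to 85 mm and grips with 20 to 120 N. Pads are 22 mm wide; open, the fingers measure 114 mm over their backs; the gripper's body (76 mm by 85 mm) begins 54 mm behind the grasp point. The pads swing forward as they close: fully open they stand 13 mm farther back than shut.
Start: joints at [1.136, 0.353, 1.633, -0, 1.155, -0.002], TCP at [262.133, 567.375, 231.281] pointing down, gripper open.
Joint ranges: [-2.63, 2.63], [-0.92, 2.1], [0.06, 2.66], [-1.3, 4.44], [0, 2.69], [-3.02, 3.02]. Speed limits (rad/s): [2.22, 2.22, 2.79, 3.14, 3.14, 3.14].

### API

Orientations are given as a 3x3 rotation matrix whose columns are the frame's x, y, z axes.
In Python, from bench import env, effector, snapshot, workorder gives the robot as it stands. Calls block until the motion is done:
- env.move_pose(position, orientation): joint-space move of the TCP to a pose.
- env.move_l(position, attitude=None, feed=150, f_stop=None): straight line of the TCP; attitude=None keeps the orientation; feed is the mean speed in mm/s. With f_stop (N) it stops when the force on the tool has changed by that much, and returns True; else False.
- env.move_joints(angles): joint-space move.
- effector.let_go() and effector.grasp(effort=None): open the fingers fully, or close them until they stop; effort is the grip in N (None keeps the last).
- env.hold(seconds).
- env.inverse_kinematics(position, orientation): joint angles nearest the present ones, or None.
- env.state(): the state.
- snapshot(name): name is "scene" or "top"; returns a dict with "pixels" (384x512x3 uint8, blue, green, red), "range_z" (384x512 float32, mm along the optical axis (not along the pixel's ray), 0 where there is no reading), "vertical_fov" (degrees; the focal length in pixels is half the picture's height over the tangent of half this angle, whatever the lens; pixels are square), "cx", "cy" (the principal point, pixels), "D" ([k1, k2, p1, p2, k3] as OpenCV has them; the pictures are not rectified), "pose" (4x4, takes a point from camera to world coordinates). Camera axes: x right, y down, z forward; pixel columns grow to the right and rows downward; lengths in mm; the calibration is good to about 2 mm. A picture is of the moment at which its call begins.
A pose or a line that the arm cannot do raises env.MotionError and nothing moves.
- workorder.close_job(): hands the job in; it is judged then, once.
The state is a dict: "clock": time; "qpos": joint angles; "qvel": joint speeds; "joint_torque": joint torques, N m; "tool_pos": TCP position; "orientation": TCP orientation; "contact_force": force on the tool from outside, world axes, zero at the start; "moment": the same for the moment, N m; "opening": finger opening in mm; "grasp_force": force on a finger pad.
Only numpy, scipy, OpenCV 4.12 (cv2) and the standard library are available. Lean on these libraries where they do the work, as an engineer would, in place of code of your own. Each camera call takes 0.05 s, during which the arm holds its last target. There are 200 camera calls.

## Working session

There is one attempt and no reset: what is moved stays moved. The work goes in short steps, each a Python script; the robot and the scene stay as the last script left them, time stands still between calls to the robot, and variables do not carry over. Pictures are saved under pics/ and viewed, at most 14 in all, crops included, and the job is handed in when it is done.

```bash
ls; mkdir -p pics; cat > h.py <<'E'
import numpy as np, cv2
from bench import env, effector, snapshot, workorder
def K(s):
    f=192/np.tan(np.radians(s["vertical_fov"])/2)
    return np.array([[f,0,s["cx"]],[0,f,s["cy"]],[0,0,1.]])
def rays(s,uv):
    uv=np.asarray(uv,float).reshape(-1,1,2)
    n=cv2.undistortPoints(uv,K(s),np.array(s["D"],float)).reshape(-1,2)
    return np.c_[n,np.ones(len(n))]
def cloud(s):
    h,w=s["range_z"].shape
    u,v=np.meshgrid(np.arange(w),np.arange(h))
    r=rays(s,np.stack([u,v],-1))*s["range_z"].reshape(-1,1)
    T=np.array(s["pose"]); P=r@T[:3,:3].T+T[:3,3]
    P[s["range_z"].ravel()==0]=np.nan
    return P.reshape(h,w,3)
def onplane(s,uv,z):
    T=np.array(s["pose"]); d=rays(s,uv)@T[:3,:3].T
    return T[:3,3]+d*((z-T[2,3])/d[:,2])[:,None]
def save(s,n,scale=1.5):
    cv2.imwrite(f"pics/{n}.png",cv2.resize(s["pixels"],None,fx=scale,fy=scale))
E
python3 - <<'E'
from h import *
for n in("scene","top"):
    s=snapshot(n); save(s,n); print(n,np.round(s["pose"],3).tolist(),s["vertical_fov"],s["cx"],s["cy"],s["D"])
    import pickle; pickle.dump(s,open(n+".pkl","wb"))
print(env.state()["clock"])
E
```

```text
pics
scene [[0.599, 0.625, -0.501, 1299.65], [0.8, -0.457, 0.388, -616.605], [0.014, -0.633, -0.774, 1157.419], [0.0, 0.0, 0.0, 1.0]] 43.548915121545086 259.33717005694217 189.04991306573734 [-0.04602297  0.          0.          0.          0.        ]
top [[0.026, -0.983, 0.18, 362.231], [-1.0, -0.027, -0.0, -115.543], [0.005, -0.18, -0.984, 1556.55], [0.0, 0.0, 0.0, 1.0]] 44.8844655836572 261.8388130355656 191.67734250581844 [-0.00220668  0.          0.          0.          0.        ]
0.1
```

View pics/scene.png

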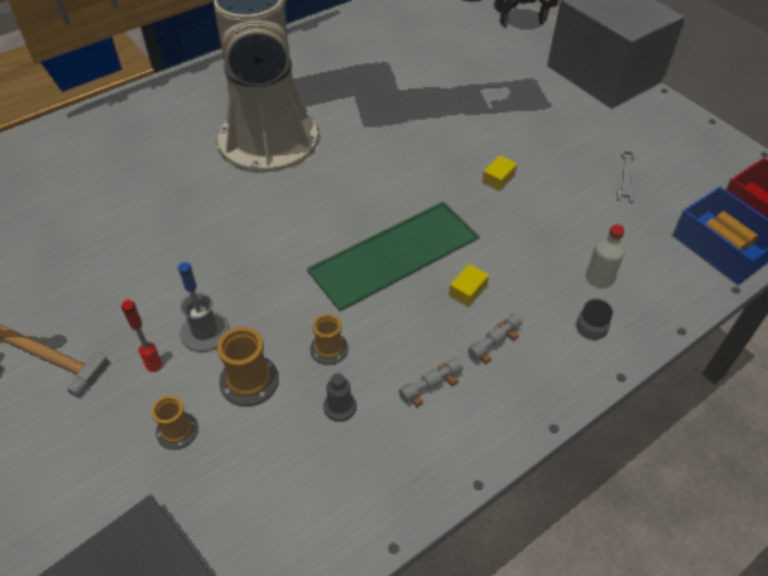

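View pics/top.png

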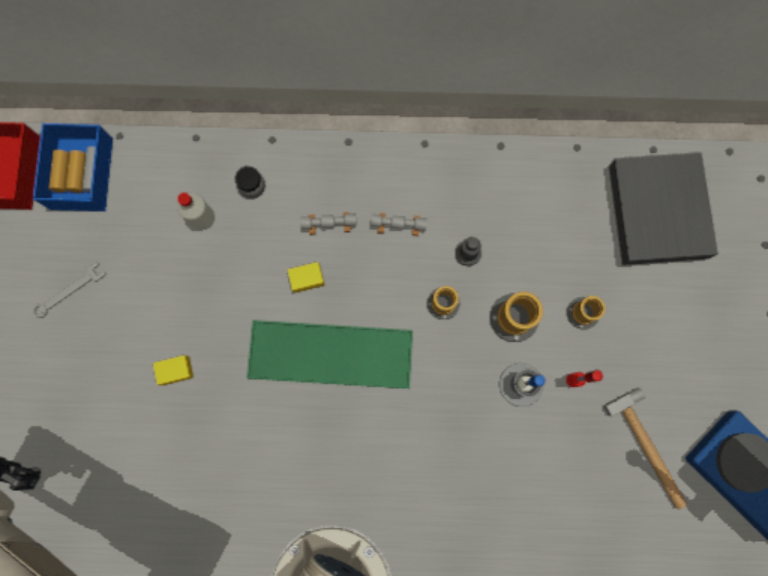

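The views show, in 768×576 pixels:
- **Blocks:** two plain-yellow-up blocks, at (305,277) and (172,370) in top.
- **Tray:** at (330,354).
- **Sleeves:** the large one is at (519,314), with small ones beside it.
- **Stand and brush:** the stand is at (522,384), with the blue handle leaning towards (538,381).
- **Red look-alike:** at (585,378).

The arm hides the lower left, so I'll look again once it has moved.

```bash
cat >> h.py <<'E'
def hsv(s): return cv2.cvtColor(s["pixels"],cv2.COLOR_BGR2HSV)
def comps(m,amin):
    n,l,st,c=cv2.connectedComponentsWithStats(m.astype(np.uint8))
    return [l==i for i in range(1,n) if st[i,4]>=amin]
def mask(s,name):
    H=hsv(s).astype(int); h,S,v=H[...,0],H[...,1],H[...,2]
    return {"yellow":(abs(h-28)<=4)&(S>180)&(v>90),"green":(h>60)&(h<90)&(S>80),
     "blue":(h>100)&(h<125)&(S>120)&(v>60),"brass":(h>10)&(h<24)&(S>120)}[name]
def blocks(s):
    """yellow blobs: list of (top centre xy, yaw of long side, size, z, dark px)"""
    P=cloud(s); out=[]
    for c in comps(mask(s,"yellow"),60):
        z=P[...,2][c]; zt=np.nanpercentile(z,90)
        t=(c&(abs(P[...,2]-zt)<6)).astype(np.uint8)
        cs,_=cv2.findContours(t,cv2.RETR_EXTERNAL,cv2.CHAIN_APPROX_NONE)
        k=max(cs,key=cv2.contourArea)
        q=onplane(s,k.reshape(-1,2),zt)[:,:2].astype(np.float32)
        (x,y),(w,h),a=cv2.minAreaRect(q)
        if h<w: w,h,a=h,w,a+90
        out.append((round(x,1),round(y,1),round((a+90)%180,1),round(w,1),round(h,1),round(float(zt),1)))
    return out
E
cat > m1.py <<'E'
from h import *
import pickle
for n in("top","scene"):
    s=pickle.load(open(n+".pkl","rb")); P=cloud(s)
    print(n,"blocks x,y,longside deg,w,h,z",blocks(s))
    g=max(comps(mask(s,"green"),500),key=np.sum)
    cs,_=cv2.findContours(g.astype(np.uint8),cv2.RETR_EXTERNAL,cv2.CHAIN_APPROX_NONE)
    q=onplane(s,max(cs,key=cv2.contourArea).reshape(-1,2),10)[:,:2].astype(np.float32)
    print(" tray",cv2.minAreaRect(q),"z",np.nanmedian(P[...,2][g]))
    for c in comps(mask(s,"brass"),60):
        X=P[c]; zt=np.nanpercentile(X[:,2],97); r=X[X[:,2]>zt-5]
        A=np.c_[r[:,:2],np.ones(len(r))]
        print(" brass",np.round(np.nanmean(X,0)),"ztop",round(zt),"rim mean",np.round(r.mean(0)[:2],1),"bbox",np.round(np.ptp(r[:,:2],0)),"mid",np.round((r[:,:2].max(0)+r[:,:2].min(0))/2,1))
    for c in comps(mask(s,"blue"),20):
        X=P[c]; m=np.nanmedian(X,0)
        if m[1]<0 and m[1]>-700:
            for lo,hi in((120,140),(140,155),(155,170),(170,185),(185,215)):
                k=(X[:,2]>lo)&(X[:,2]<hi)
                if k.any(): print(" blue",lo,hi,k.sum(),np.round(X[k].mean(0),1))
E
python3 m1.py
```

```text
top blocks x,y,longside deg,w,h,z [(660.0, 78.2, 105.9, 45.3, 67.2, 42.4), (446.4, 357.3, 105.7, 45.1, 67.7, 42.9)]
 tray ((492.4053649902344, 19.25823974609375), (355.7785339355469, 127.67579650878906), 87.95428466796875) z 3.33069638131019
 brass [890. 634.  39.] ztop 49 rim mean [890.4 636.1] bbox [88. 64.] mid [892.6 634.9]
 brass [ 612. -228.   57.] ztop 83 rim mean [ 610.9 -228.9] bbox [49. 49.] mid [ 613.4 -228.1]
 brass [ 584. -387.   86.] ztop 124 rim mean [ 584.3 -386.8] bbox [74. 76.] mid [ 585.5 -386.4]
 brass [ 599. -543.   55.] ztop 85 rim mean [ 598.7 -539.7] bbox [47. 49.] mid [ 600.1 -543.6]
 brass [ 267. -694.   22.] ztop 30 rim mean [ 264.  -696.1] bbox [179. 111.] mid [ 288.9 -689.1]
 blue 140 155 1 [ 427.9 -400.4  152.3]
 blue 155 170 4 [ 431.9 -395.7  161. ]
 blue 170 185 5 [ 435.5 -393.4  175.5]
 blue 185 215 43 [ 437.1 -402.2  199. ]
scene blocks x,y,longside deg,w,h,z [(454.1, 357.9, 106.3, 46.5, 73.2, 43.8), (666.2, 78.5, 103.8, 48.5, 72.5, 42.8)]
 tray ((493.7594299316406, 20.127059936523438), (356.0535583496094, 129.04408264160156), 88.20092010498047) z 4.
[... 170 characters left out ...]
box [34. 65.] mid [465.6 357.1]
 brass [897. 636.  43.] ztop 50 rim mean [893.4 636.2] bbox [90. 62.] mid [895.5 634.3]
 brass [ 615. -231.   55.] ztop 82 rim mean [ 615.6 -230. ] bbox [53. 53.] mid [ 614.9 -228.8]
 brass [ 302. -680.   23.] ztop 29 rim mean [ 299.6 -679.2] bbox [178.  99.] mid [ 298.7 -677.2]
 brass [ 590. -391.   82.] ztop 123 rim mean [ 587.1 -389.3] bbox [79. 78.] mid [ 585.4 -388.1]
 brass [ 601. -545.   56.] ztop 83 rim mean [ 600.9 -544.4] bbox [54. 51.] mid [ 599.7 -543.3]
 blue 185 215 38 [ 437.3 -402.8  199.6]
 blue 140 155 9 [ 444.8 -404.1  152.9]
 blue 155 170 15 [ 445.  -405.   162.3]
 blue 170 185 21 [ 444.4 -405.2  176.9]
 blue 185 215 1 [ 446.4 -400.1  185.1]
```

```bash
cat >> h.py <<'E'
def Rdown(yaw,tilt=0.):
    """tool down, closing axis at yaw (rad) in the plane, then tilted about the closing axis"""
    y=np.array([np.cos(yaw),np.sin(yaw),0]); z=np.array([0,0,-1.]); x=np.cross(y,z)
    z2=np.cos(tilt)*z+np.sin(tilt)*x
    return np.c_[np.cross(y,z2),y,z2]
def tcp(gp,R): return np.asarray(gp,float)+19*R[:,2]
def st():
    s=env.state(); return dict(t=round(s["clock"],1),p=np.round(s["tool_pos"],1).tolist(),F=np.round(s["contact_force"],1).tolist(),op=round(s["opening"],1),g=round(s["grasp_force"],1))
def look(tag):
    r={}
    for n in("scene","top"):
        r[n]=snapshot(n); save(r[n],f"{tag}_{n}")
    return r["scene"],r["top"]
E
python3 - <<'E'
from h import *
import pickle
for n in("top","scene"):
    s=pickle.load(open(n+".pkl","rb")); P=cloud(s).reshape(-1,3)
    d=np.hypot(P[:,0]-434,P[:,1]+400)
    for lo,hi,rm in((4,12,60),(80,96,45)):
        k=(P[:,2]>lo)&(P[:,2]<hi)&(d<rm); X=P[k]
        print(n,lo,k.sum(),"mid",np.round((X.max(0)+X.min(0))/2,1)[:2],"ext",np.round(np.ptp(X,0))[:2],"mean",np.round(X.mean(0),1))
for y in(0,np.pi,np.pi/2,-np.pi/2):
    R=Rdown(y); print(y,[None if q is None else np.round(q,2).tolist() for q in (env.inverse_kinematics(tcp((437,-402,168),R),R),env.inverse_kinematics(tcp((585,-388,300),R),R))])
E
```

```text
top 4 272 mid [ 434.2 -402.3] ext [112. 110.] mean [ 432.5 -391.1    7.6]
top 80 102 mid [ 437.  -404.3] ext [56. 57.] mean [ 437.1 -400.8   85.7]
scene 4 347 mid [ 436.5 -400.6] ext [104. 118.] mean [ 445.7 -407.4    8.4]
scene 80 135 mid [ 435.1 -402.7] ext [59. 59.] mean [ 432.2 -402.    86. ]
0 [[-0.75, 0.39, 1.77, -0.0, 0.97, -0.75], [-0.59, 0.44, 1.4, -0.0, 1.31, -0.59]]
3.141592653589793 [[-0.75, 0.39, 1.77, -0.0, 0.97, 2.4], [-0.59, 0.44, 1.4, -0.0, 1.31, 2.55]]
1.5707963267948966 [[-0.75, 0.39, 1.77, -0.0, 0.97, -2.32], [-0.59, 0.44, 1.4, -0.0, 1.31, -2.16]]
-1.5707963267948966 [[-0.75, 0.39, 1.77, -0.0, 0.97, 0.82], [-0.59, 0.44, 1.4, -0.0, 1.31, 0.98]]
```

```bash
python3 - <<'E'
from h import *
R=Rdown(0)
env.move_pose(tcp((437,-402,260),R),R); print(st())
sc,tp=look("a")
print("blocks",blocks(tp),blocks(sc))
env.move_l(tcp((437,-402,168),R),feed=120); print(st())
effector.grasp(60); env.hold(.2); print(st())
env.move_l(tcp((437,-402,300),R),feed=120); env.hold(.2); print(st())
sc,tp=look("b")
for s in(sc,tp):
    P=cloud(s); 
    for c in comps(mask(s,"blue"),8):
        X=P[c]; m=np.nanmedian(X,0)
        if np.hypot(m[0]-437,m[1]+402)<60: print("blue",np.round(m,1),len(X))
    # white bristle head, low end
    H=hsv(s); d=np.hypot(P[...,0]-437,P[...,1]+402)
    k=(d<50)&(P[...,2]>100)&(P[...,2]<230)
    for lo in range(100,230,10):
        q=k&(P[...,2]>=lo)&(P[...,2]<lo+10)
        if q.sum()>3: print(lo,q.sum(),np.round(P[q].mean(0),1))
E
```

```text
{'t': 3.5, 'p': [437.4, -401.5, 241.0], 'F': [-0.7, -0.2, 0.2], 'op': 85.2, 'g': 0.0}
blocks [(660.3, 78.3, 106.0, 44.5, 67.3, 42.9), (446.0, 357.2, 105.7, 45.9, 69.0, 42.8)] [(453.6, 359.1, 106.3, 46.5, 71.2, 43.5), (666.2, 77.8, 108.3, 49.0, 74.1, 42.4)]
{'t': 4.5, 'p': [437.4, -402.3, 149.6], 'F': [-0.1, 0.5, -0.0], 'op': 85.5, 'g': 0.0}
{'t': 5.4, 'p': [437.2, -402.2, 149.4], 'F': [0.5, -0.0, 5.4], 'op': 20.7, 'g': 58.7}
{'t': 6.8, 'p': [436.8, -401.8, 280.3], 'F': [-0.1, 0.2, -1.2], 'op': 20.6, 'g': 58.6}
140 31 [ 446.  -404.3  144.4]
150 28 [ 445.2 -405.8  155. ]
160 32 [ 446.7 -405.4  164.9]
170 29 [ 445.5 -404.7  174.7]
180 32 [ 445.5 -405.4  184.9]
190 65 [ 441.  -403.6  196.7]
200 26 [ 439.1 -404.7  202.5]
210 12 [ 439.5 -403.5  215.8]
220 10 [ 438.1 -403.7  224.7]
```

View pics/b_scene.png

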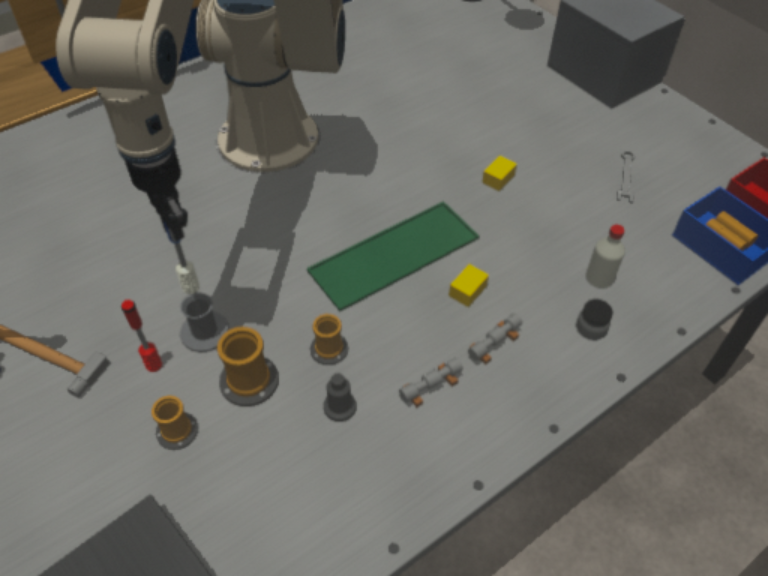

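View pics/a_top.png

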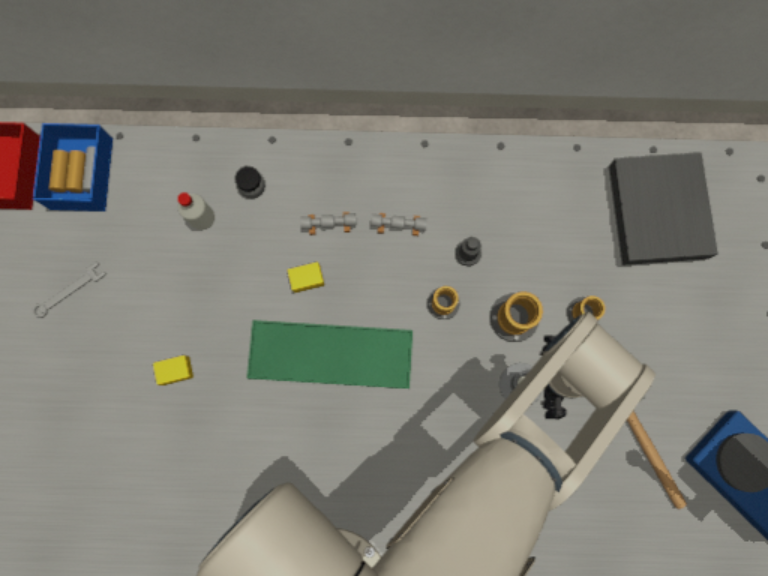

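The brush hangs upright with its tip at z≈140, and only two blocks are present, both upside down. The next step is the strokes.

```bash
python3 - <<'E'
from h import *
R=Rdown(0); X,Y=585.3,-387.7
env.move_l(tcp((437,-402,305),R),feed=150)
env.move_l(tcp((X,Y,305),R),feed=150); env.hold(.3); print(st())
s=snapshot("scene"); save(s,"c"); P=cloud(s)
d=np.hypot(P[...,0]-X,P[...,1]-Y)
for lo in range(130,230,15):
    q=(d<35)&(P[...,2]>=lo)&(P[...,2]<lo+15)
    if q.sum()>3: print(lo,q.sum(),np.round(P[q].mean(0),1))
for i in range(3):
    a=env.move_l(tcp((X,Y,180),R),feed=120,f_stop=8); print(i,a,st())
    if a: break
    a=env.move_l(tcp((X,Y,166),R),feed=25,f_stop=6); env.hold(.2); print(i,a,st())
    env.move_l(tcp((X,Y,280 if i==2 else 268),R),feed=120); env.hold(.1); print(i,st())
cv2.imwrite("pics/c2.png",cv2.resize(snapshot("scene")["pixels"][150:300,90:240],None,fx=3,fy=3))
E
```

```text
{'t': 8.6, 'p': [584.9, -387.9, 286.3], 'F': [0.2, 0.0, -1.5], 'op': 20.6, 'g': 58.6}
145 38 [ 591.7 -392.2  153.9]
160 49 [ 593.6 -390.   168.5]
175 38 [ 591.8 -391.2  182.1]
190 80 [ 590.2 -389.   199.4]
205 41 [ 586.5 -391.2  208.3]
220 15 [ 587.5 -389.5  227.6]
0 False {'t': 9.8, 'p': [585.8, -388.0, 162.0], 'F': [0.8, -0.3, -0.8], 'op': 20.0, 'g': 58.6}
0 True {'t': 10.5, 'p': [585.6, -387.9, 151.5], 'F': [-0.3, 0.4, 5.7], 'op': 20.6, 'g': 59.2}
0 {'t': 11.6, 'p': [584.8, -387.3, 247.7], 'F': [-0.5, -0.1, -0.7], 'op': 20.7, 'g': 58.7}
1 False {'t': 12.4, 'p': [585.8, -388.0, 161.8], 'F': [-1.0, 0.2, -0.9], 'op': 20.6, 'g': 58.7}
1 True {'t': 13.1, 'p': [585.8, -388.1, 151.4], 'F': [0.1, 0.4, 4.9], 'op': 20.3, 'g': 59.3}
1 {'t': 14.2, 'p': [584.8, -387.4, 247.7], 'F': [0.3, 0.3, -0.9], 'op': 20.5, 'g': 58.8}
2 False {'t': 15.0, 'p': [585.8, -388.0, 161.8], 'F': [0.9, 0.2, -1.3], 'op': 20.6, 'g': 58.8}
2 True {'t': 15.7, 'p': [585.8, -388.1, 151.4], 'F': [-0.0, 0.0, 4.5], 'op': 21.1, 'g': 59.3}
2 {'t': 16.9, 'p': [584.8, -387.4, 259.8], 'F': [-0.3, -0.2, -0.7], 'op': 20.5, 'g': 58.8}
```

View pics/c2.png

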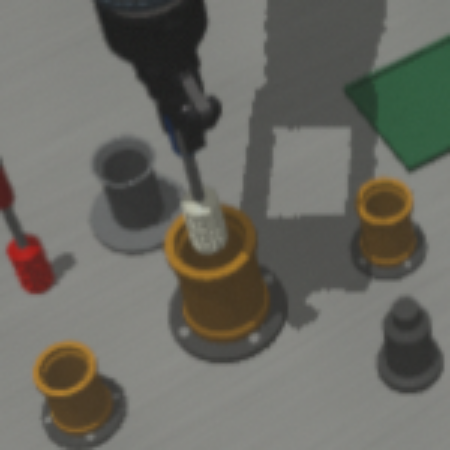

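All three strokes reached bottom at the expected height. The crop shows the bristle head well out of the mouth at (205,220). Next I put the brush back in its stand.

```bash
python3 - <<'E'
from h import *
R=Rdown(0); X,Y=436.7,-402.3
env.move_l(tcp((585.3,-387.7,307),R),feed=120)
env.move_l(tcp((X,Y,307),R),feed=150); env.hold(.3); print(st())
s=snapshot("scene"); P=cloud(s); d=np.hypot(P[...,0]-X,P[...,1]-Y)
for lo in range(130,230,15):
    q=(d<35)&(P[...,2]>=lo)&(P[...,2]<lo+15)
    if q.sum()>3: print(lo,q.sum(),np.round(P[q].mean(0),1))
a=env.move_l(tcp((X,Y,180),R),feed=80,f_stop=6); print(a,st())
if not a:
    a=env.move_l(tcp((X,Y,165),R),feed=25,f_stop=4); print(a,st())
    effector.let_go(); env.hold(.3); print(st())
    env.move_l(tcp((X,Y,280),R),feed=120); print(st())
s,t=look("d"); print(blocks(t),blocks(s))
P=cloud(s); q=mask(s,"blue")&(np.hypot(P[...,0]-X,P[...,1]-Y)<60)&(P[...,2]<205); print(np.round([np.median(P[q],0),P[q].max(0)],1))
cv2.imwrite("pics/d2.png",cv2.resize(s["pixels"][150:300,90:240],None,fx=3,fy=3))
# feasibility of tilted grasps
for (x,y,yd) in((663,78,106),(450,358,106),(492,20,88),(600,200,88)):
  for yaw in np.radians([yd-90,yd+90]):
    for tl in(-.79,-.6,.6,.79):
        Q=Rdown(yaw,tl); o=[]
        for z in(30,150):
            q=env.inverse_kinematics(tcp((x,y,z),Q),Q); o.append(None if q is None else np.round(q,2).tolist())
        print(x,y,round(np.degrees(yaw)),tl,o)
E
```

```text
{'t': 18.7, 'p': [437.1, -402.2, 287.8], 'F': [0.3, -0.0, -1.1], 'op': 20.5, 'g': 58.8}
145 41 [ 446.2 -405.3  153.3]
160 49 [ 446.3 -405.9  168.3]
175 45 [ 445.8 -405.3  183.6]
190 56 [ 443.8 -405.5  199.5]
205 61 [ 439.8 -403.7  209.4]
220 13 [ 440.1 -404.3  230.9]
False {'t': 20.5, 'p': [436.9, -402.5, 161.5], 'F': [0.3, 0.7, -1.7], 'op': 21.0, 'g': 58.8}
True {'t': 21.0, 'p': [436.9, -402.5, 149.4], 'F': [-0.3, 1.3, 4.5], 'op': 20.6, 'g': 59.3}
{'t': 21.9, 'p': [436.4, -402.0, 148.9], 'F': [0.4, 0.7, 0.0], 'op': 85.3, 'g': 0.0}
{'t': 23.0, 'p': [436.3, -402.0, 260.1], 'F': [0.9, 0.4, -0.4], 'op': 85.3, 'g': 0.0}
[(659.1, 78.0, 108.0, 45.3, 67.1, 43.3), (446.1, 357.2, 105.8, 46.0, 69.0, 42.5)] [(453.5, 359.2, 106.3, 46.5, 71.2, 43.4), (666.3, 78.4, 106.7, 48.5, 72.9, 42.9)]
[[ 443.7 -404.3  177. ]
 [ 449.3 -395.   203.9]]
663 78 16 -0.79 [[0.46, 0.81, 1.67, -0.92, 1.07, 0.81], [0.46, 0.64, 1.66, -0.85, 1.19, 0.66]]
663 78 16 -0.6 [[0.39, 0.75, 1.69, -0.77, 0.94, 0.65], [0.39, 0.58, 1.66, -0.69, 1.09, 0.5]]
663 78 16 0.6 [[-0.14, 0.81, 1.55, 0.6, 1.14, -0.77], [-0.14, 0.65, 1.52, 0
[... 2052 characters left out ...]
.97], [0.61, 0.73, 1.47, -0.6, 1.5, 0.87]]
600 200 -2 -0.6 [[0.56, 0.8, 1.55, -0.52, 1.2, 0.89], [0.56, 0.65, 1.53, -0.5, 1.36, 0.8]]
600 200 -2 0.6 [[0.03, 0.68, 1.85, 0.9, 0.8, -0.65], [0.03, 0.49, 1.82, 0.77, 0.95, -0.44]]
600 200 -2 0.79 [[-0.05, 0.75, 1.85, 1.08, 0.93, -0.87], [-0.05, 0.55, 1.84, 0.97, 1.04, -0.66]]
600 200 178 -0.79 [[-0.05, 0.75, 1.85, 1.08, 0.93, 2.27], [-0.05, 0.55, 1.84, 0.97, 1.04, 2.49]]
600 200 178 -0.6 [[0.03, 0.68, 1.85, 0.9, 0.8, 2.49], [0.03, 0.49, 1.82, 0.77, 0.95, 2.7]]
600 200 178 0.6 [[0.56, 0.8, 1.55, -0.52, 1.2, -2.25], [0.56, 0.65, 1.53, -0.5, 1.36, -2.34]]
600 200 178 0.79 [[0.61, 0.89, 1.48, -0.62, 1.37, -2.18], [0.61, 0.73, 1.47, -0.6, 1.5, -2.27]]
```

View pics/d2.png

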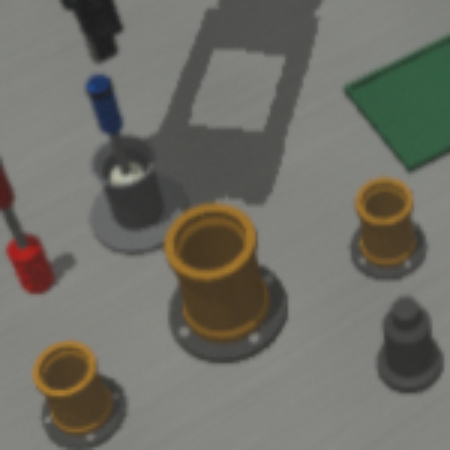

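The brush stands in its stand, with the handle at (105,105). Each block gets turned in two 90° steps, gripped on its 50 mm sides with the tool tilted ±45°. I'll start with the near-tray block and look once it is standing on end.

```bash
cat >> h.py <<'E'
Q=np.pi/4
def goto(gp,R,back=90):
    """approach a grasp point along the tool axis"""
    p=tcp(gp,R); env.move_pose(p-back*R[:,2],R); env.move_l(p,R,feed=80)
def pick(c,yaw,tilt,off,effort=80):
    """grip at block centre+off (world); returns the centre in the tool frame"""
    R=Rdown(yaw,tilt); goto(np.add(c,off),R); effector.grasp(effort); env.hold(.2)
    s=env.state(); r=s["orientation"].T@(np.array(c)-s["tool_pos"]) if hasattr(s["orientation"],"T") else np.array(s["orientation"]).T@(np.array(c)-np.array(s["tool_pos"]))
    r[1]=0; print("pick",st()); env.move_l(np.array(s["tool_pos"])+[0,0,110],feed=120); env.hold(.2); print("lift",st()); return r
def place(r,c,yaw,tilt):
    """set the held block's centre down at c; returns contact flag"""
    R=Rdown(yaw,tilt); p=np.array(c)-R@r
    env.move_pose(p+[0,0,80],R); print("above",st())
    env.move_l(p+[0,0,6],R,feed=80); a=env.move_l(p-[0,0,4],R,feed=20,f_stop=3); print("down",a,st(),"dz",round(env.state()["tool_pos"][2]-p[2],1))
    effector.let_go(); env.hold(.2); env.move_l(np.array(env.state()["tool_pos"])-110*R[:,2]+[0,0,20],R,feed=150)
E
python3 - <<'E'
from h import *
y=np.radians(-2)
r=pick((662.5,78,20),np.radians(16.5),Q,(0,0,7)); print(r)
place(r,(600,200,36),y,-Q)
s,t=look("e"); print(st(),blocks(t),blocks(s))
E
```

```text
pick {'t': 26.9, 'p': [659.1, 90.6, 14.0], 'F': [0.4, -3.2, 4.9], 'op': 49.0, 'g': 82.8}
lift {'t': 28.2, 'p': [658.7, 90.7, 123.2], 'F': [-0.0, -0.4, -1.9], 'op': 49.1, 'g': 82.5}
[ -5.02851309   0.         -13.49259954]
above {'t': 29.6, 'p': [599.6, 193.3, 102.7], 'F': [0.3, -0.6, -1.6], 'op': 49.0, 'g': 82.7}
down True {'t': 31.0, 'p': [600.3, 194.4, 26.6], 'F': [-0.0, 1.8, 4.6], 'op': 48.8, 'g': 83.2} dz 3.7
{'t': 32.8, 'p': [601.9, 270.8, 122.3], 'F': [0.5, 0.1, -0.2], 'op': 85.0, 'g': 0.0} [(598.2, 197.2, 176.7, 34.5, 45.2, 74.8), (446.3, 358.1, 104.6, 45.7, 68.8, 42.8)] [(453.6, 357.7, 106.3, 51.5, 72.8, 43.4), (603.5, 196.6, 2.3, 39.9, 50.4, 74.8)]
```

View pics/e_scene.png

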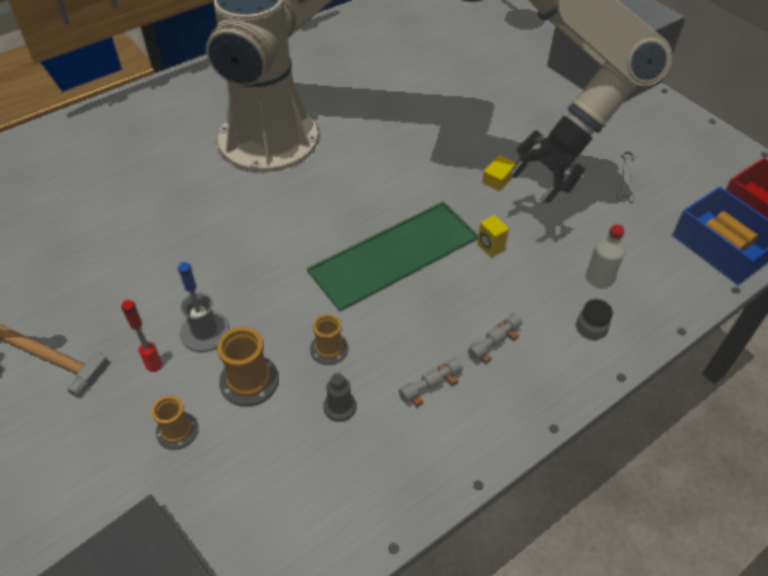

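Block A now stands on end with its mark facing −y, at (486,240). Next is the second quarter turn, into the tray.

```bash
python3 - <<'E'
from h import *
y=np.radians(-2)
r=pick((601,197,36),y,Q,(0,-9,3)); print(r)
place(r,(490.5,-60,24),y,-Q)
s,t=look("f"); print(st(),blocks(t),blocks(s))
cv2.imwrite("pics/f2.png",cv2.resize(t["pixels"][130:300,80:300],None,fx=3,fy=3))
E
```

```text
pick {'t': 36.3, 'p': [603.0, 201.0, 26.6], 'F': [1.3, -2.3, 5.4], 'op': 43.6, 'g': 79.5}
lift {'t': 37.6, 'p': [602.6, 201.1, 135.8], 'F': [0.6, 0.4, -1.3], 'op': 43.0, 'g': 80.3}
[ 3.752826    0.         -9.56922483]
above {'t': 39.1, 'p': [489.9, -69.4, 99.7], 'F': [-0.8, 0.3, -1.4], 'op': 43.0, 'g': 83.7}
down False {'t': 40.9, 'p': [490.1, -69.4, 15.8], 'F': [-0.0, -0.0, -1.4], 'op': 43.0, 'g': 83.8} dz -4.1
{'t': 42.6, 'p': [492.3, 7.6, 113.0], 'F': [0.1, -0.1, 0.1], 'op': 85.4, 'g': 0.0} [] [(421.5, 359.0, 106.0, 47.8, 69.8, 43.0), (486.6, -76.7, 169.2, 40.4, 51.1, 77.8)]
```

View pics/f2.png

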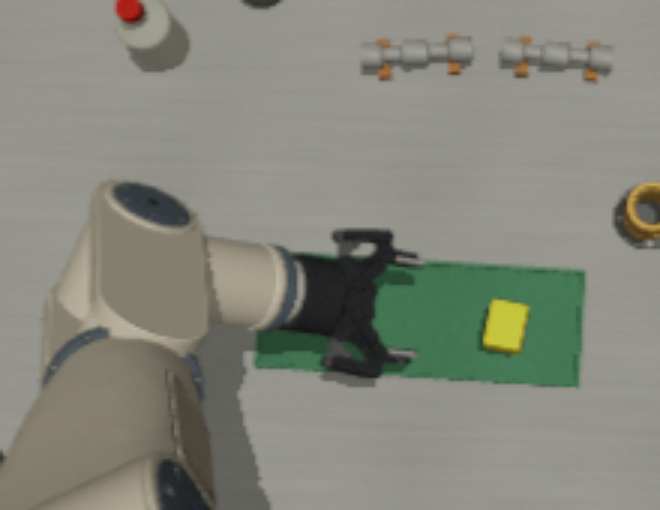

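```bash
python3 - <<'E'
from h import *
env.move_joints([1.0]+list(env.state()["qpos"][1:])) if False else None
p=np.array(env.state()["tool_pos"]); R=Rdown(np.radians(-2))
env.move_pose((500,150,250),R)
s,t=look("g"); print(st(),blocks(t),blocks(s))
a=cv2.resize(s["pixels"][110:240,190:350],None,fx=4,fy=4); cv2.imwrite("pics/g2.png",a)
E
```

```text
{'t': 43.5, 'p': [498.8, 149.4, 247.8], 'F': [-0.0, 0.0, -1.2], 'op': 85.4, 'g': 0.0} [] [(421.7, 357.7, 105.5, 48.0, 71.7, 43.1), (487.2, -76.6, 171.5, 39.5, 51.9, 78.4)]
```

View pics/g2.png

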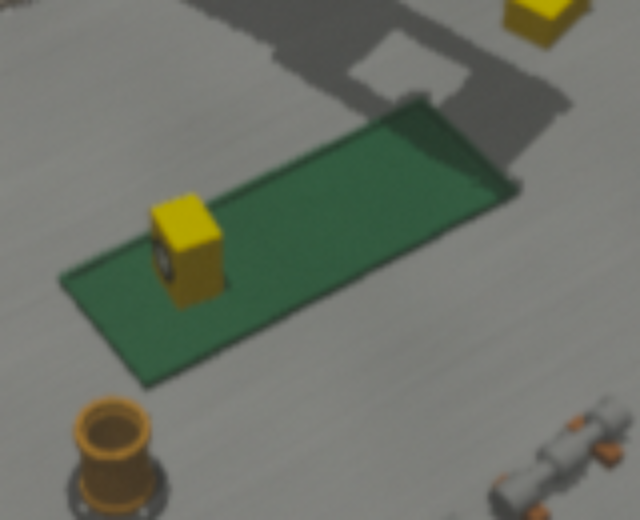

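The block stands on end in the tray with its mark still facing −y, at (165,258). The grip was too near its edge (opening 43) and it pivoted. Block B has also been knocked to about (421,358). I'll measure with the arm out of the way, then regrip closer to the centre and deeper.

```bash
python3 - <<'E'
from h import *
env.move_joints([1.3,0.353,1.633,0,1.155,0])
s,t=snapshot("scene"),snapshot("top"); b=[blocks(t),blocks(s)]; print(b)
T=[min(k,key=lambda q:abs(q[1]+77)) for k in b]
if all(abs(q[5]-77)<4 for q in T):
    c=np.r_[np.mean([q[:2] for q in T],0),40]; a=np.mean([(q[2]+90)%180-90 for q in T]); print("centre",c,"yaw",a)
    yaw=np.radians(a); R=Rdown(yaw,Q)
    side=R[:,0]*0; n=np.array([-R[1,1]*0,0,0]); h=np.array([R[0,2],R[1,2],0]); h/=np.linalg.norm(h) # horizontal, away from marked face
    r=pick(c,yaw,Q,-5*h+6*R[:,2],90); print(r)
    s=snapshot("scene"); cv2.imwrite("pics/h.png",cv2.resize(s["pixels"][90:260,170:350],None,fx=3,fy=3))
E
```

```text
[[(414.8, 358.3, 104.0, 46.4, 68.2, 41.6)], [(422.1, 357.6, 106.0, 47.7, 71.8, 43.3), (486.8, -76.9, 169.2, 38.6, 50.2, 78.6)]]
```

```bash
sed -i 's/(abs(h-28)<=4)&(S>180)/(abs(h-29)<=5)\&(S>140)/' h.py; cat > pk.py <<'E'
from h import *
s,t=snapshot("scene"),snapshot("top"); b=[blocks(t),blocks(s)]; print(b)
T=[min(k,key=lambda q:abs(q[1]+77)) for k in b]
if all(abs(q[5]-77)<4 for q in T):
    c=np.r_[np.mean([q[:2] for q in T],0),40]; a=np.mean([(q[2]+90)%180-90 for q in T]); print("centre",c,"yaw",a)
    yaw=np.radians(a); R=Rdown(yaw,Q)
    h=np.array([R[0,2],R[1,2],0]); h/=np.linalg.norm(h) # horizontal, away from the marked face
    r=pick(c,yaw,Q,-5*h+6*R[:,2],90); print(r); np.save("r.npy",r)
    s=snapshot("scene"); cv2.imwrite("pics/h.png",cv2.resize(s["pixels"][90:260,170:350],None,fx=3,fy=3))
E
python3 pk.py
```

```text
[[(483.2, -75.6, 171.3, 38.8, 47.3, 79.1), (415.4, 359.1, 104.6, 47.8, 69.6, 42.6)], [(421.2, 357.2, 106.0, 49.7, 75.8, 43.4), (487.5, -77.1, 169.2, 39.9, 48.5, 79.0)]]
centre [485.35 -76.35  40.  ] yaw -9.75
pick {'t': 50.5, 'p': [487.6, -64.0, 22.7], 'F': [-2.3, -2.8, 5.5], 'op': 49.4, 'g': 88.0}
lift {'t': 51.8, 'p': [487.3, -63.9, 132.1], 'F': [-1.1, 0.7, -1.4], 'op': 49.3, 'g': 87.9}
[  3.41054517   0.         -21.09735591]
```

View pics/h.png

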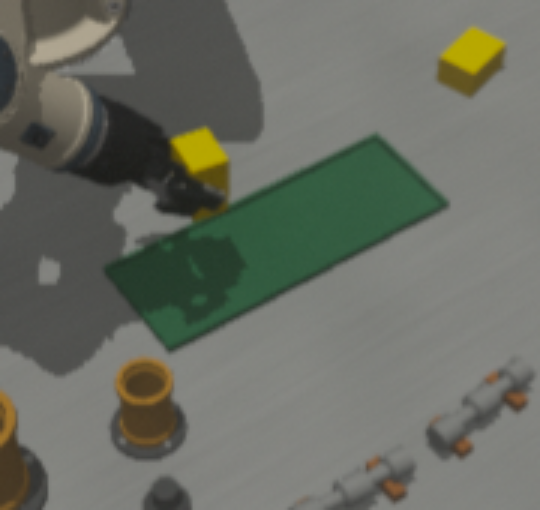

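The block is held squarely this time (opening 49.4). I'll lay it flat.

```bash
sed -i 's/p+\[0,0,6\],R,feed=80)/p+[0,0,11],R,feed=80)/; s/feed=20,f_stop=3/feed=25,f_stop=3/' h.py
python3 - <<'E'
from h import *
place(np.load("r.npy"),(490.5,-65,24),np.radians(-2),-Q)
env.move_joints([1.3,0.353,1.633,0,1.155,0])
s,t=look("i"); print(st(),blocks(t),blocks(s))
cv2.imwrite("pics/i2.png",cv2.resize(t["pixels"][130:300,80:300],None,fx=3,fy=3))
E
```

```text
above {'t': 53.5, 'p': [489.3, -82.7, 91.3], 'F': [-0.5, 0.3, -1.7], 'op': 49.1, 'g': 88.0}
down True {'t': 54.9, 'p': [490.2, -82.5, 14.7], 'F': [-0.4, -0.4, 5.3], 'op': 49.0, 'g': 88.3} dz 3.2
{'t': 59.1, 'p': [166.5, 602.5, 231.1], 'F': [0.3, -0.5, 0.1], 'op': 85.4, 'g': 0.0} [(490.7, -64.6, 88.0, 49.5, 70.4, 47.0), (415.3, 358.7, 103.7, 47.4, 69.4, 43.1)] [(422.0, 357.5, 104.3, 49.6, 75.4, 43.5), (495.6, -66.6, 88.1, 49.5, 73.1, 46.7)]
```

View pics/i2.png

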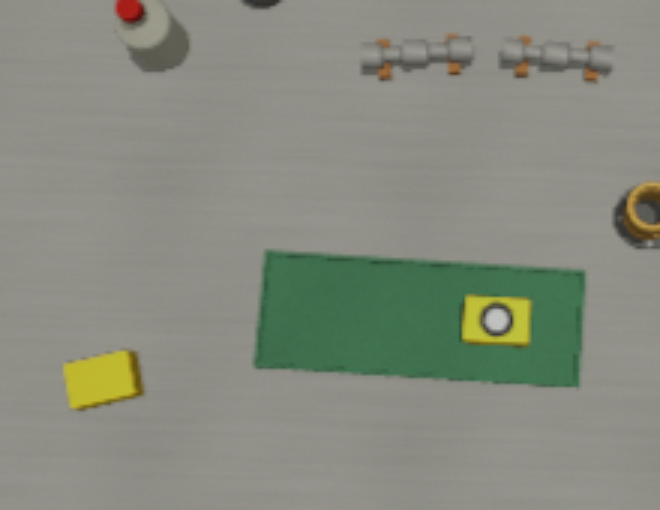

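Block A is flat in the tray, mark up, at (497,319). Block B gets the same treatment.

```bash
python3 - <<'E'
from h import *
y=np.radians(-2)
r=pick((418.5,358,20),np.radians(14.5),Q,(0,0,7)); print(r)
assert abs(env.state()["opening"]-49)<2
place(r,(600,200,36),y,-Q)
env.move_joints([1.3,0.353,1.633,0,1.155,0])
s,t=look("j"); b=[blocks(t),blocks(s)]; print(st(),b)
T=[min(k,key=lambda q:abs(q[1]-200)) for k in b]
if all(abs(q[5]-74)<4 for q in T):
    c=np.r_[np.mean([q[:2] for q in T],0),36]; a=np.mean([(q[2]+90)%180-90 for q in T]); print("centre",c,"yaw",a)
    yaw=np.radians(a); R=Rdown(yaw,Q); h=np.array([R[0,2],R[1,2],0]); h/=np.linalg.norm(h)
    r=pick(c,yaw,Q,-5*h+6*R[:,2],90); print(r); np.save("r.npy",r)
    if abs(env.state()["opening"]-49)<2:
        place(r,(494,65,24),y,-Q)
        env.move_joints([1.3,0.353,1.633,0,1.155,0])
s,t=look("k"); print(st(),blocks(t),blocks(s))
cv2.imwrite("pics/k2.png",np.vstack([cv2.resize(k["pixels"][80:280,80:400],None,fx=1.45,fy=1.45) for k in(t,s)]))
E
```

```text
pick {'t': 62.6, 'p': [415.3, 371.0, 14.0], 'F': [0.4, -3.4, 6.4], 'op': 49.0, 'g': 82.6}
lift {'t': 63.9, 'p': [415.0, 370.9, 123.3], 'F': [-1.2, 0.3, -2.0], 'op': 48.9, 'g': 82.6}
[ -5.20526176   0.         -13.68292883]
above {'t': 65.3, 'p': [598.9, 193.7, 102.1], 'F': [-0.6, -1.0, -1.8], 'op': 49.3, 'g': 82.9}
down True {'t': 66.7, 'p': [600.2, 194.2, 28.6], 'F': [0.3, 0.9, 5.1], 'op': 49.0, 'g': 83.3} dz 5.9
{'t': 70.5, 'p': [166.6, 602.7, 230.9], 'F': [0.6, -0.2, -0.6], 'op': 85.2, 'g': 0.0} [[(599.2, 198.0, 178.2, 38.0, 48.3, 74.2), (490.6, -64.2, 87.7, 49.6, 70.5, 46.7)], [(604.1, 196.9, 176.2, 40.4, 51.1, 74.4), (495.7, -65.9, 88.1, 49.7, 71.7, 46.6)]]
centre [601.65 197.45  36.  ] yaw -2.8000000000000114
pick {'t': 74.7, 'p': [602.5, 210.0, 18.8], 'F': [-0.8, -3.2, 5.8], 'op': 48.9, 'g': 91.4}
lift {'t': 76.0, 'p': [602.1, 210.0, 128.0], 'F': [-0.5, -0.2, -1.4], 'op': 48.7, 'g': 91.2}
[  3.31731629   0.         -21.03887953]
above {'t': 77.4, 'p': [493.0, 47.6, 91.2], 'F': [0.3, -0.3, -1.9], 'op': 49.0, 'g': 91.3}
down True {'t': 78.8, 'p': [493.7, 47.8, 15.3], 'F': [-0.3, -0.5, 4.1], 'op': 49.0, 'g': 91.4} dz 3.8
{'t': 82.7, 'p': [166.5, 602.5, 231.0], 'F': [1.0, 1.0, -0.2], 'op': 85.1, 'g': 0.0} [(494.5, 78.0, 176.7, 42.8, 49.2, 47.4), (490.8, -64.8, 88.0, 49.3, 70.6, 47.0)] [(498.9, 62.8, 88.1, 51.4, 73.1, 46.4), (494.7, -66.9, 89.1, 49.4, 71.8, 46.3)]
```

View pics/k2.png

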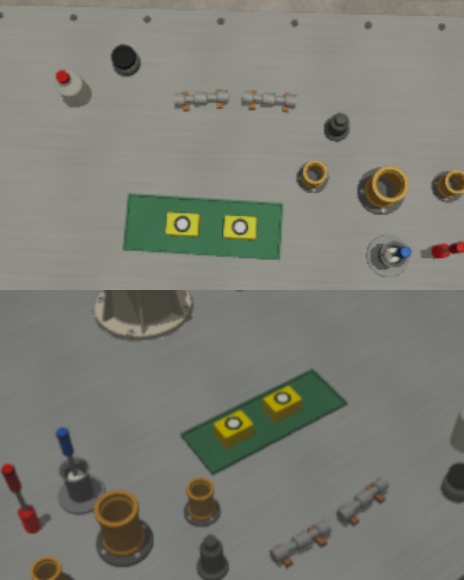

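Both views show the two blocks flat in the tray with marks up, at (182,224) and (240,228). The brush is in its stand and the bystanders are untouched. I'm handing in.

```bash
python3 -c "
from h import *
print(workorder.close_job())"
```

```text
the job is handed in; nothing more can be done
None
```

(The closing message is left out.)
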